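# Find the loose deck bolt of the specimen shaker and hold its cover open

### The arm

A 6-joint arm with a two-finger parallel gripper is mounted at the origin on the work surface; the furniture and walls round the work are solid. World frame = base frame: x ahead of the robot, y to its left, z up, the work surface at z = 0. Lengths are in m, angles in rad, forces in N, time in s.
With the tool pointing down it reaches from about 0.25 to 0.8 m from the base axis. Payload 3.9 kg.
Tool frame: the origin (TCP) lies on the centre line of the jaws, within the pads' length; the fingertips stand 17 mm ahead of it and the grasp point (between the pads) lies 2 mm behind it; z points along the fingers, y is the line along which they close (so a half turn about z gives the same grasp; the last joint's range is limited). The gripper opens to 85 mm and grips with 20 to 120 N. Pads are 22 mm wide; open, the fingers measure 114 mm over their backs; the gripper's body (76 mm by 85 mm) begins 54 mm behind the grasp point. The pads swing forward as they close: fully open they stand 13 mm farther back than shut.
Start: joints at [1.207, 0.26, -0.138, 1.173, 0, 1.571], TCP at [0.187, 0.491, 0.248] pointing down, gripper open.
Joint ranges: [-2.78, 2.78], [-0.83, 1.72], [-1.28, 1.37], [-1.9, 2.12], [-1.57, 1.48], [-3.14, 3.14]. Speed limits (rad/s): [2.57, 2.57, 3.14, 3.14, 3.14, 3.14].

### API

Orientations are given as a unit quaternion [w, x, y, z].
In Python, from rig import sense, get_image, hand_in gives the robot as it stands.
- The arm moves only by the tool play_rows, never from a script. Its argument "commands" is a list of rows, each a list of 3 entries, a list of its own where there are three numbers: the shift along the world's x, y, z in mm, then the turn about the world's z in degrees, then the opening, from 0 (shut) to 1 (fully open). A call has 1 to 10 rows; each row is the pose to reach, as a shift and turn from the pose commanded when the call began; what a row does not reach only later rows make up. A row lasts 1/10 s, in which the tool goes at most 50 mm and 8.59 degrees, less where a joint would pass 70% of its speed; a pose out of reach is approached as far as the arm can. A call with a gripper value outside its range is refused whole. The fingers move at their own pace and stop on an object; "squeeze" is the grip in N (left out, the last holds). Time passes only in rows, so rows that repeat a pose let the fingers close. It gives the time, the measured TCP pose, the force, the opening and the grip force at its end, in the units of the state.
- sense(): the state, without advancing time (a new reading comes with each control period).
- get_image(name): name is "scene" or "side" or "wrist"; returns a dict with "img" (480x640x3 uint8, red, green, blue), "vertical_fov" (degrees; the focal length in pixels is half the picture's height over the tangent of half this angle, whatever the lens; pixels are square), "cx", "cy" (the principal point, pixels), "eye" and "rotation" of the camera in the world. Camera axes: x right, y down, z forward; pixel columns grow to the right and rows downward; lengths in m; the calibration is good to about 2 mm. A picture is of the moment at which its call begins. There is no depth.
- hand_in(): hands the job in; it is judged then, once.
The state is a dict: "time_s": time; "joint_positions": joint angles; "qd": joint speeds; "tau": joint torques, N m; "position": TCP position; "orientation": TCP orientation; "contact_force": force on the tool from outside, world axes, zero at the start; "torque": the same for the moment, N m; "grip_width": finger opening in m; "grasp_force": force on a finger pad.
Only numpy, scipy, OpenCV 4.12 (cv2) and the standard library are available. Lean on these libraries where they do the work, as an engineer would, in place of code of your own. Each camera call takes 0.05 s, during which the arm holds its last target. There are 200 camera calls.

### The job

The specimen shaker rattles: one of the three bolts that hold its deck has worked loose. First press the gaping lid of the specimen pot down until it sits level on the rim, so that nothing can splash out; then tap the bolts under their hinged covers to find the one that gives way under the tap, lift its cover well open (past 45 degrees) and finish while still holding it open, so that a colleague can get a spanner on the bolt. Leave the covers of the tight bolts shut and do not disturb the two jars on the deck or the roll of labels beside it.

Things in the scene. Friction and masses are not known exactly. Their poses are not given: they have to be found in the camera images.
- deck (a point): Centre of the top of the shaker's deck: a level plate with a mat, 206 mm (x) by 256 mm (y), 74 mm above the bench, fixed. Its x axis points to the far side (away from the control strip), y to the left, z up. It carries three bolts that look alike, each with a hinged cover; bolt and cover sit together on a rubber bush. Which bolt is loose changes from start to start and cannot be seen.
- cover_near_left (a point): Place of one bolt (does not move with it): centre of the closed cover's top, over the bolt axis, 26 mm above the deck, at x -60, y +92 mm from deck; axes as deck. The cover is a grey hood 22 mm wide (y) with flat upright cheeks 9 to 26 mm above the deck, from 28 mm before the bolt axis (-x) to 26 mm behind it; a thumb lip 14 mm wide sticks out 7 mm more at the foot of its front.
- cover_near_right (a point): The same for the bolt at x -60, y -92 mm from deck. Each cover turns on a pin along y, 27.5 mm behind its bolt axis (+x) and 9 mm above the deck: its front end (-x) lifts up and backwards. It swings freely; a weak spring shuts it when let go (under 1 N at the front end).
- cover_far (a point): The same for the bolt at x +66, y 0 mm from deck. Pressed down on its shut cover, a loose bolt sinks 5 mm against a soft spring (about 1.5 N at first, about 3 N at the end) to a hard stop and comes up again when released; a tight bolt does not give at all.
- loose_bolt (a joint): How far the loose bolt, wherever it is, is pressed down: 0 at rest to 0.005 m.
- loose_cover (a joint): Opening angle of the loose bolt's cover: 0 shut, 1.75 rad fully open.
- tight_1_cover (a joint): Opening angle of the cover of one tight bolt: 0 shut, 1.75 rad fully open.
- tight_2_cover (a joint): Opening angle of the cover of the other tight bolt: 0 shut, 1.75 rad fully open.
- pot_rim (a point): Centre of the mouth of the white specimen pot, which is 72 mm wide and 46 mm high and is held fast in a rubber ring (84 mm wide) on the deck near its middle; the rim is 46 mm above the deck. x points to the lid's hinge (39 mm from the centre, at rim height), -x to the lid's lip, z up.
- lid_press (a point): The spot to press on the top of the pot's lid: 67 mm from the hinge towards the lip, on its raised edge; moves with the lid. The lid is a white disc 78 mm across and 6 mm thick, with a lip 22 mm wide that sticks out 10 mm at the front; with the lid home this spot is 52 mm above the deck, 28 mm from the pot's centre.
- pot_lid (a joint): Opening angle of the pot's tethered lid: 0 level and seated on the rim; it starts gaping at 0.22 to 0.40 rad. It is stiff (about 4.5 N at lid_press moves it), stays where it is left and stops hard at 0.
- jar_left_mid (a point): Middle of a closed specimen jar, 47 mm wide and 60 mm high, that stands loose on the far left of the deck; leave it alone.
- jar_right_mid (a point): Middle of a closed specimen jar, 47 mm wide and 60 mm high, that stands loose on the far right of the deck; leave it alone.
- labels_mid (a point): Middle of a roll of labels, 58 mm wide and 25 mm high, on the bench to the right of the shaker; leave it alone.

How it is judged:
On the way, in this order (a step that is already met when the one before it is completed fails the run):
1. the pot's lid is pressed down level on its rim (value of joint pot_lid below 0.035 rad), for 0.1 s.
2. the loose bolt is found: it sinks under the tap while its cover is shut (value of joint loose_bolt above 0.0025 m and value of joint loose_cover below 0.1 rad), for 0.02 s.
At the end, for the whole second after the job is handed in: The fingers hold the loose bolt's cover still, at 45 degrees or more (over 0.78 rad); the pot's lid is level on its rim (within 2 degrees), the tight bolts' covers are shut (within 0.1 rad), the jars are within 15 mm and the label roll within 20 mm of where they stood (value of joint loose_cover above 0.78 rad and velocity of joint loose_cover between -0.1 and 0.1 rad/s and contact force between the fingers and anything else above 0.3 N and value of joint pot_lid below 0.035 rad and value of joint each of tight_1_cover, tight_2_cover below 0.1 rad and distance of each of jar_left_mid, jar_right_mid from where it was at the start of the episode below 0.015 m and distance of labels_mid from where it was at the start of the episode below 0.02 m); the arm keeps its last pose, push and grip.
It fails at once if the cover of a tight bolt is lifted (value of joint any of tight_1_cover, tight_2_cover above 0.3 rad).
It fails at once if a jar is knocked over or pushed away (angle between any of jar_left_mid, jar_right_mid's own z axis and vertical above 0.5 rad or distance of any of jar_left_mid, jar_right_mid from where it was at the start of the episode above 0.03 m).
It also fails if it takes over 54 s, if anything falls off the work surface, if the arm or the gripper's body presses on something with over 40 N, if the wrist force passes 120 N, or if a joint passes its speed limit or range.

## Working session

There is one attempt and no reset: what is moved stays moved. The work goes in short steps, Python scripts to look and compute and a tool call to move; the robot and the scene stay as the last step left them, time stands still between calls to the robot, and variables do not carry over. Pictures are saved under pics/ and viewed, at most 10 in all, crops included, and the job is handed in when it is done.

Besides the shell and the picture viewer there is one more tool, called after "Call:" by a JSON object that holds its "fn" and its "kwargs", one argument or row to a line. play_rows: Moves the arm, as the interface text tells. Its arguments: {"type":"object","properties":{"commands":{"type":"array"},"squeeze":{"type":"number"}},"required":["commands"]}

```bash
mkdir -p pics; ls; python3 - <<'E'
from rig import sense,get_image
import cv2,pickle
print(sense())
d={}
for n in("scene","side"):
    g=get_image(n);d[n]=g;cv2.imwrite(f"pics/{n}0.png",g["img"][:,:,::-1]);print(n,g["vertical_fov"],g["cx"],g["cy"],g["eye"],g["rotation"])
pickle.dump(d,open("i0.pkl","wb"))
E
```

```text
pics
{'time_s': 0.0, 'joint_positions': array([ 1.20700800e+00,  2.60702232e-01, -1.39370075e-01,  1.17267920e+00,
        1.99388685e-05,  1.57080580e+00]), 'qd': array([ 7.10141446e-05, -1.59516421e-03, -1.62988925e-03,  3.76106255e-04,
        2.14815029e-04,  1.49823610e-03]), 'tau': array([-1.48214618e-03, -4.05673814e+01,  2.53924119e+01,  1.86881830e-02,
       -1.95695966e-04,  2.37213044e-06]), 'position': array([0.18657128, 0.4900474 , 0.24745492]), 'orientation': array([-1.86639708e-04,  1.80897395e-01,  9.83501488e-01, -9.59661569e-04]), 'contact_force': array([ 0.59564577, -0.65374097,  0.27743372]), 'torque': array([ 0.00169479,  0.09031255, -0.02783569]), 'grasp_force': 0.0, 'grip_width': 0.08525829735007479}
scene 44.89478063342605 322.8251810915647 233.65159664818773 [ 0.96334482 -0.24114313  0.84588937] [-0.23480273  0.79933036  0.53100209 -0.15484001]
side 42.47932884661378 326.5387712855944 239.3348744351381 [1.20244359 0.61604681 0.82527783] [-0.17238063  0.33884334  0.83282365 -0.40233677]
```

View pics/scene0.png

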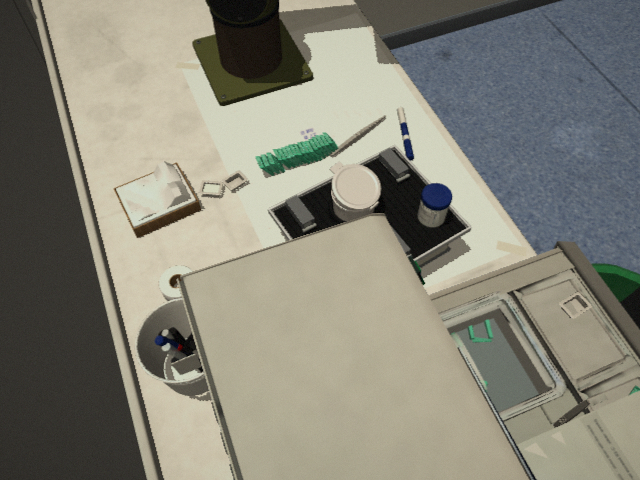

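View pics/side0.png

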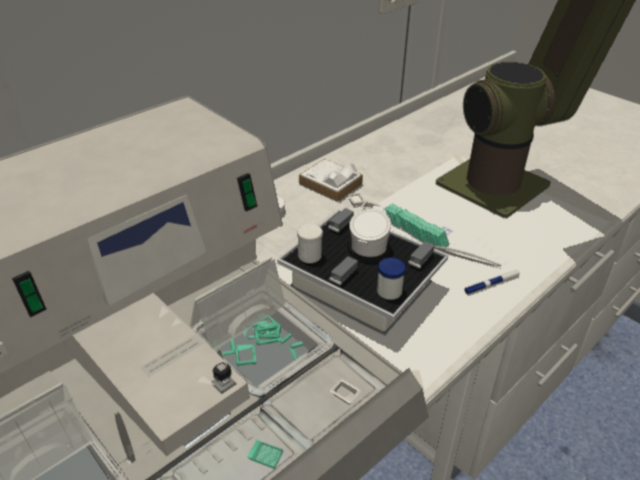

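```bash
cat > h.py <<'E'
import numpy as np,cv2,pickle
from scipy.spatial.transform import Rotation as R
def cam(g):
    q=np.array(g["rotation"]); return R.from_quat([q[1],q[2],q[3],q[0]]).as_matrix(),np.array(g["eye"])
def f(g): return 240/np.tan(np.radians(g["vertical_fov"])/2)
def ray(g,u,v):
    M,e=cam(g);d=M@np.array([(u-g["cx"])/f(g),(v-g["cy"])/f(g),1]);return e,d/np.linalg.norm(d)
def onz(g,u,v,z):
    e,d=ray(g,u,v);return e+d*(z-e[2])/d[2]
def proj(g,P):
    M,e=cam(g);c=M.T@(np.array(P)-e);return np.array([g["cx"]+f(g)*c[0]/c[2],g["cy"]+f(g)*c[1]/c[2]])
def tri(a,b):
    (e1,d1),(e2,d2)=a,b
    A=np.stack([d1,-d2],1);s=np.linalg.lstsq(A,e2-e1,rcond=None)[0]
    p,q=e1+d1*s[0],e2+d2*s[1];return (p+q)/2,np.linalg.norm(p-q)
E
python3 - <<'E'
from h import *
d=pickle.load(open("i0.pkl","rb"));s,t=d["scene"],d["side"]
print("robot base side",onz(t,500,180,0),onz(s,250,60,0))
for p in[(270,211),(394,149),(469,228)]:print("scene",onz(s,*p,.074).round(3))
for p in[(280,257),(388,308),(447,254)]:print("side",onz(t,*p,.074).round(3))
for n,g,x0,y0,x1,y1 in(("s",s,255,135,480,290),("t",t,265,195,460,335)):
    cv2.imwrite(f"pics/c{n}.png",cv2.resize(g["img"][y0:y1,x0:x1,::-1],None,fx=3.5 if n=="s" else 4,fy=3.5 if n=="s" else 4,interpolation=cv2.INTER_CUBIC))
E
```

```text
robot base side [-0.02732628  0.00341265  0.        ] [-0.00299762 -0.0015533   0.        ]
scene [ 0.434 -0.11   0.074]
scene [0.394 0.135 0.074]
scene [0.588 0.171 0.074]
side [ 0.623 -0.08   0.074]
side [0.579 0.153 0.074]
side [0.385 0.134 0.074]
```

View pics/cs.png

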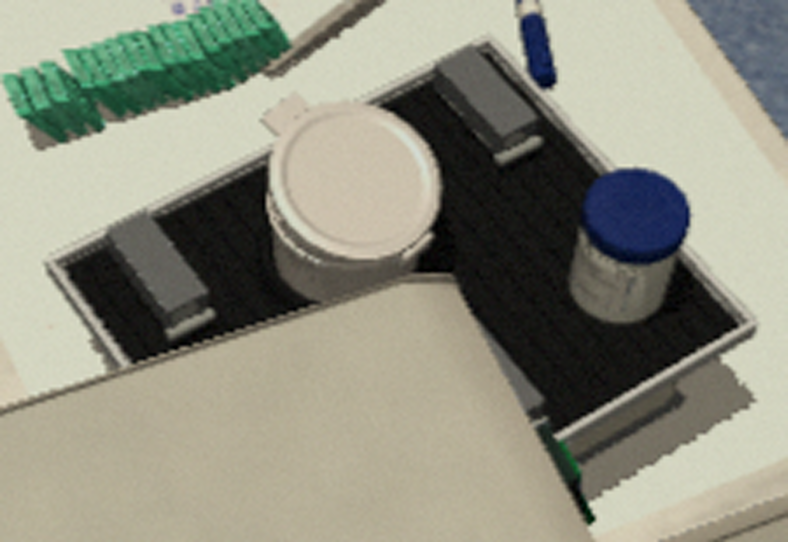

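View pics/ct.png

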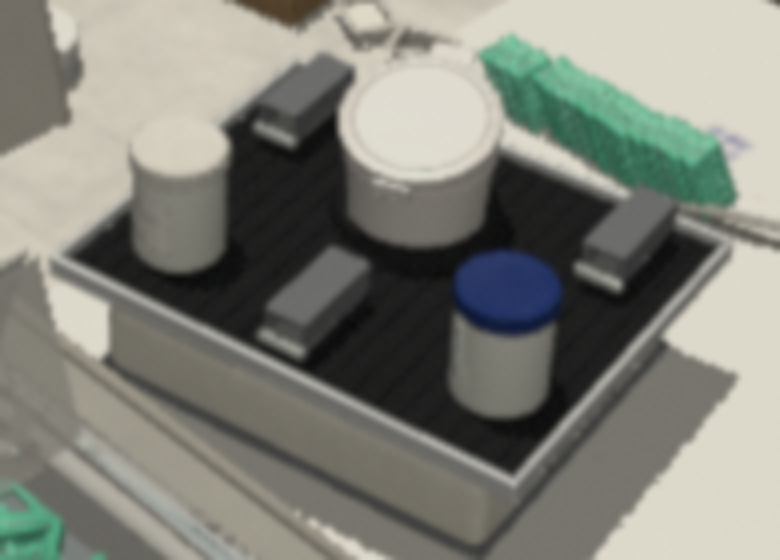

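```bash
python3 - <<'E'
from h import *
d=pickle.load(open("i0.pkl","rb"));s,t=d["scene"],d["side"]
W=[];L=[]
for g,p,l in((s,(268.7,209.9),(-103,-128)),(s,(395,146.4),(-103,128)),(s,(470.7,227.9),(103,128)),(t,(278.8,260.5),(103,-128)),(t,(393.3,317.5),(103,128)),(t,(447.5,256),(-103,128))):
    W.append(onz(g,*p,.074)[:2]);L.append(np.array(l)/1000)
W=np.array(W);L=np.array(L)
a,b=W-W.mean(0),L-L.mean(0)
th=np.arctan2((b[:,0]*a[:,1]-b[:,1]*a[:,0]).sum(),(a*b).sum())
Rm=np.array([[np.cos(th),-np.sin(th)],[np.sin(th),np.cos(th)]]);c=W.mean(0)-Rm@L.mean(0)
print("deck",c,np.degrees(th));print("res mm",((W-L@Rm.T-c)*1000).round(1))
for n,x,y in(("NL",-60,92),("NR",-60,-92),("F",66,0)):
    P=Rm@[x/1000,y/1000]+c;print(n,P.round(4),proj(s,[*P,.1]).round(),proj(t,[*P,.1]).round())
def T(n,p,q):
    P,e=tri(ray(s,*p),ray(t,*q));l=Rm.T@(P[:2]-c);print(n,P.round(4),"err",round(e*1000,1),"deck-rel",(l*1000).round(1),"z",round(P[2]*1000-74,1))
T("lidc",(356.4,186.4),(370.2,224.5));T("lip",(335.9,166.4),(382,207.5));T("hinge",(375,205.6),(362.5,241.5));T("inst",(382,214.4),(262,150));T("inst2",(180,280),(190,97))
T("jarR?",(0,0),(310,232))if 0 else None
for p in((310,228),(392,267)):print(((Rm.T@(onz(t,*p,.134)[:2]-c))*1000).round())
E
```

```text
deck [0.51067974 0.03125063] 9.796290104603278
res mm [[ 0.7  1.5]
 [ 2.2 -1. ]
 [-1.7 -1.7]
 [-2.6  3.3]
 [-0.4 -1.1]
 [ 1.9 -1.1]]
NL [0.4359 0.1117] [395. 160.] [423. 250.]
NR [ 0.4672 -0.0696] [300. 209.] [342. 215.]
F [0.5757 0.0425] [395. 240.] [344. 266.]
lidc [0.4824 0.0189 0.1323] err 0.1 deck-rel [-30.   -7.3] z 58.3
lip [0.4358 0.0044 0.1391] err 5.4 deck-rel [-78.4 -13.7] z 65.1
hinge [0.5191 0.0341 0.1204] err 0.2 deck-rel [8.8 1.4] z 46.4
inst [ 0.6719 -0.0495  0.3412] err 8.0 deck-rel [ 145.1 -107. ] z 267.2
inst2 [ 0.6624 -0.2639  0.3488] err 5.5 deck-rel [  99.3 -316.7] z 274.8
[ 48. -90.]
[53. 90.]
```

Call:
{"fn": "play_rows", "kwargs": {
  "commands": [
    [[25,-40,0],4,0],
    [[55,-85,0],8,0],
    [[80,-130,-10],12,0],
    [[110,-175,-20],16,0],
    [[135,-220,-30],20,0],
    [[160,-265,-40],24,0],
    [[185,-310,-40],28,0],
    [[205,-350,-40],31,0],
    [[225,-390,-40],31,0],
    [[245,-430,-40],31,0]
  ],
  "squeeze": 25
}}

```text
time_s: 1.1
position: [0.4313, 0.0601, 0.2081]
orientation: [-0.0, -0.089, 0.996, 0.0]
contact_force: [0.7, 0.9, 0.1]
grip_width: -0.0002
grasp_force: 0.0
```

Call:
{"fn": "play_rows", "kwargs": {
  "commands": [
    [[15,-30,0],0,0],
    [[25,-48,0],0,0],
    [[25,-48,0],0,0],
    [[25,-48,-10],0,0],
    [[25,-48,-10],0,0]
  ]
}}

```text
time_s: 1.6
position: [0.4542, 0.0149, 0.1967]
orientation: [-0.002, -0.089, 0.996, 0.0]
contact_force: [-0.6, -0.0, -0.2]
grip_width: 0.0003
grasp_force: 0.0
```

Call:
{"fn": "play_rows", "kwargs": {
  "commands": [
    [[2,-2,-10],0,0],
    [[2,-2,-20],0,0],
    [[2,-2,-28],0,0],
    [[2,-2,-32],0,0],
    [[2,-2,-36],0,0],
    [[2,-2,-40],0,0]
  ]
}}

```text
time_s: 2.2
position: [0.4572, 0.012, 0.1582]
orientation: [-0.001, -0.089, 0.996, -0.0]
contact_force: [-4.7, -1.8, 6.2]
grip_width: 0.0004
grasp_force: 2.9
```

Call:
{"fn": "play_rows", "kwargs": {
  "commands": [
    [[0,0,-2],0,0],
    [[0,0,-4],0,0],
    [[0,0,-6],0,0],
    [[0,0,-8],0,0]
  ]
}}

```text
time_s: 2.6
position: [0.4578, 0.0119, 0.1506]
orientation: [-0.0, -0.088, 0.996, -0.0]
contact_force: [-4.5, -1.5, 4.9]
grip_width: -0.0
grasp_force: 2.3
```

Call:
{"fn": "play_rows", "kwargs": {
  "commands": [
    [[0,0,-2],0,0],
    [[0,0,-4],0,0],
    [[0,0,-6],0,0],
    [[0,0,-7],0,0],
    [[0,0,-8],0,0],
    [[0,0,-8],0,0]
  ]
}}

```text
time_s: 3.2
position: [0.4576, 0.0118, 0.1425]
orientation: [-0.0, -0.088, 0.996, -0.0]
contact_force: [-5.5, -2.4, 7.8]
grip_width: -0.0
grasp_force: 4.0
```

Call:
{"fn": "play_rows", "kwargs": {
  "commands": [
    [[0,0,-1],0,0],
    [[0,0,-2],0,0],
    [[0,0,-3],0,0],
    [[0,0,-4],0,0],
    [[0,0,-4],0,0]
  ]
}}

```text
time_s: 3.7
position: [0.4576, 0.0118, 0.1413]
orientation: [0.0, -0.088, 0.996, -0.0]
contact_force: [-11.4, -1.6, 30.0]
grip_width: 0.0
grasp_force: 15.3
```

Call:
{"fn": "play_rows", "kwargs": {
  "commands": [
    [[0,0,20],0,0],
    [[0,0,40],0,0],
    [[-10,40,40],0,0],
    [[-20,80,35],0,0],
    [[-22,100,20],0,0],
    [[-22,100,0],0,0],
    [[-22,100,-10],0,0],
    [[-22,100,-15],0,0],
    [[-22,100,-15],0,0]
  ]
}}

```text
time_s: 4.6
position: [0.436, 0.1118, 0.1228]
orientation: [-0.0, -0.088, 0.996, 0.0]
contact_force: [-0.2, 0.1, 0.6]
grip_width: 0.0
grasp_force: 0.0
```

```bash
python3 - <<'E'
from rig import get_image
import cv2
g=get_image("side")["img"][150:330,260:480,::-1];w=get_image("wrist")["img"][:,:,::-1]
a=cv2.resize(g,(440,360),interpolation=cv2.INTER_CUBIC);b=cv2.resize(w,(360,270))
c=cv2.copyMakeBorder(b,0,90,0,0,cv2.BORDER_CONSTANT)
cv2.imwrite("pics/a1.png",cv2.hconcat([a,c]))
E
```

```text
(no output)
```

View pics/a1.png

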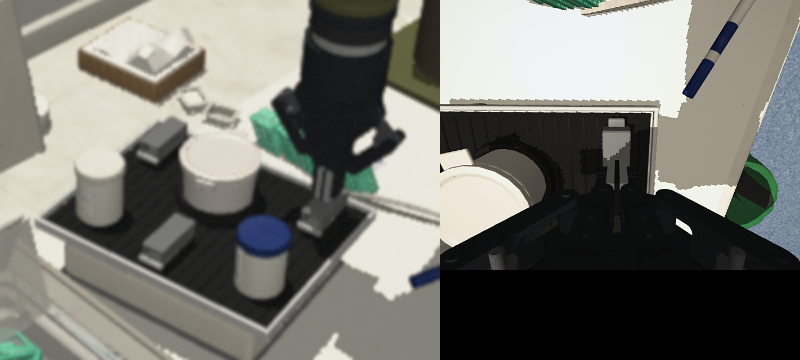

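The lid looks level on the pot, the fingertips stand over the near-left cover (side crop ~(325,195)), and the lip points toward the robot (wrist ~(617,122)). Next I tap it.

Call:
{"fn": "play_rows", "kwargs": {
  "commands": [
    [[0,0,-2],0,0],
    [[0,0,-4],0,0],
    [[0,0,-6],0,0],
    [[0,0,-7],0,0],
    [[0,0,-8],0,0],
    [[0,0,-8],0,0]
  ]
}}

```text
time_s: 5.3
position: [0.436, 0.112, 0.1165]
orientation: [0.0, -0.088, 0.996, -0.0]
contact_force: [-3.5, -1.2, 11.8]
grip_width: 0.0003
grasp_force: 5.6
```

Call:
{"fn": "play_rows", "kwargs": {
  "commands": [
    [[0,0,-1],0,0],
    [[0,0,-2],0,0],
    [[0,0,-2],0,0]
  ]
}}

```text
time_s: 5.6
position: [0.4357, 0.112, 0.1158]
orientation: [0.0, -0.088, 0.996, -0.0]
contact_force: [-7.2, -1.2, 24.2]
grip_width: 0.0001
grasp_force: 12.1
```

Call:
{"fn": "play_rows", "kwargs": {
  "commands": [
    [[0,0,30],0,0],
    [[0,0,62],0,0],
    [[40,-20,62],0,0],
    [[75,-37,62],0,0],
    [[110,-54,62],0,0],
    [[140,-69,55],0,0],
    [[140,-69,30],0,0],
    [[140,-69,15],0,0],
    [[140,-69,8],0,0],
    [[140,-69,8],0,0]
  ]
}}

```text
time_s: 6.6
position: [0.575, 0.0431, 0.1202]
orientation: [-0.001, -0.089, 0.996, 0.0]
contact_force: [0.5, -0.2, 0.4]
grip_width: -0.0001
grasp_force: 0.0
```

Call:
{"fn": "play_rows", "kwargs": {
  "commands": [
    [[0,0,-2],0,0],
    [[0,0,-3],0,0],
    [[0,0,-4],0,0],
    [[0,0,-5],0,0],
    [[0,0,-6],0,0],
    [[0,0,-6],0,0]
  ]
}}

```text
time_s: 7.2
position: [0.5764, 0.0432, 0.1156]
orientation: [0.0, -0.089, 0.996, 0.0]
contact_force: [0.0, 0.1, 2.6]
grip_width: -0.0001
grasp_force: 0.9
```

Call:
{"fn": "play_rows", "kwargs": {
  "commands": [
    [[0,0,-1],0,0],
    [[0,0,-2],0,0],
    [[0,0,-2],0,0]
  ]
}}

```text
time_s: 7.5
position: [0.5764, 0.0432, 0.1134]
orientation: [0.0, -0.088, 0.996, 0.0]
contact_force: [-0.1, 0.5, 1.7]
grip_width: 0.0001
grasp_force: 1.2
```

Call:
{"fn": "play_rows", "kwargs": {
  "commands": [
    [[0,0,-1],0,0],
    [[0,0,-2],0,0],
    [[0,0,-3],0,0],
    [[0,0,-3],0,0]
  ]
}}

```text
time_s: 7.9
position: [0.5762, 0.0432, 0.1115]
orientation: [0.0, -0.089, 0.996, 0.0]
contact_force: [-1.6, 0.1, 9.9]
grip_width: -0.0004
grasp_force: 4.6
```

Call:
{"fn": "play_rows", "kwargs": {
  "commands": [
    [[0,0,20],0,0],
    [[-5,-1,40],0,0.5],
    [[-15,-3,40],0,0.5],
    [[-15,-3,40],0,0.5],
    [[-15,-3,40],0,0.5],
    [[-15,-3,40],0,0.5]
  ],
  "squeeze": 20
}}

```text
time_s: 8.5
position: [0.5604, 0.04, 0.1492]
orientation: [-0.001, -0.088, 0.996, -0.0]
contact_force: [0.2, 0.3, 0.4]
grip_width: 0.0425
grasp_force: 0.0
```

```bash
python3 - <<'E'
from rig import get_image
import cv2
g=get_image("side")["img"][150:330,260:480,::-1];w=get_image("wrist")["img"][:,:,::-1]
a=cv2.resize(g,(440,360),interpolation=cv2.INTER_CUBIC);b=cv2.resize(w,(360,270))
c=cv2.copyMakeBorder(b,0,90,0,0,cv2.BORDER_CONSTANT)
cv2.imwrite("pics/a2.png",cv2.hconcat([a,c]))
E
```

```text
(no output)
```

View pics/a2.png

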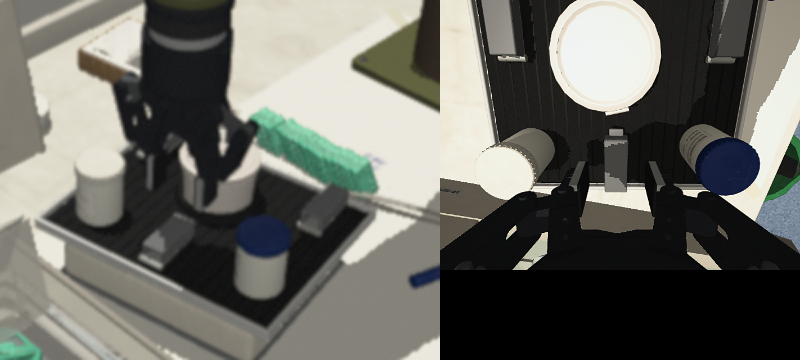

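The fingers straddle the far cover centrally: pads at wrist columns ~575 and ~655, cover at ~616. The jars are clear, so I lower next.

Call:
{"fn": "play_rows", "kwargs": {
  "commands": [
    [[0,0,-12],0,0.5],
    [[0,0,-24],0,0.5],
    [[0,0,-34],0,0.5],
    [[0,0,-40],0,0.5],
    [[0,0,-40],0,0.5]
  ]
}}

```text
time_s: 9.1
position: [0.5599, 0.0401, 0.1087]
orientation: [-0.002, -0.089, 0.996, 0.0]
contact_force: [0.1, -0.1, -0.0]
grip_width: 0.0425
grasp_force: 0.0
```

Call:
{"fn": "play_rows", "kwargs": {
  "commands": [
    [[0,0,-5],0,0.5],
    [[0,0,-10],0,0.5],
    [[0,0,-14],0,0.5],
    [[0,0,-14],0,0.4],
    [[0,0,-14],0,0.3],
    [[0,0,-14],0,0.2],
    [[0,0,-14],0,0.1],
    [[0,0,-14],0,0.1],
    [[0,0,-14],0,0.1]
  ]
}}

```text
time_s: 10.0
position: [0.5612, 0.0394, 0.0965]
orientation: [0.0, -0.088, 0.996, -0.001]
contact_force: [-0.6, -4.9, 2.3]
grip_width: 0.0214
grasp_force: 24.8
```

Call:
{"fn": "play_rows", "kwargs": {
  "commands": [
    [[1,0,3],0,0.1],
    [[1.5,0.3,5.5],0,0.1],
    [[2.5,0.4,8],0,0.1],
    [[3.5,0.6,10.7],0,0.1],
    [[5,0.8,13],0,0.1],
    [[6.3,1.1,15.7],0,0.1],
    [[8,1.4,18],0,0.1],
    [[9.5,1.6,20],0,0.1],
    [[9.5,1.6,20],0,0.1]
  ]
}}

```text
time_s: 10.9
position: [0.5698, 0.0409, 0.115]
orientation: [-0.001, -0.088, 0.996, -0.001]
contact_force: [0.1, -4.8, -5.8]
grip_width: 0.0218
grasp_force: 21.8
```

Small forces, still gripped. Continue from 30° to ~65°.

Call:
{"fn": "play_rows", "kwargs": {
  "commands": [
    [[2,0.3,2.2],0,0.1],
    [[4,0.7,4],0,0.1],
    [[6,1,5.8],0,0.1],
    [[8.3,1.4,7.5],0,0.1],
    [[10.5,1.8,9],0,0.1],
    [[13,2.2,10.4],0,0.1],
    [[15.5,2.7,11.5],0,0.1],
    [[18.3,3.2,12.6],0,0.1],
    [[22,3.8,13.6],0,0.1],
    [[22,3.8,13.6],0,0.1]
  ]
}}

```text
time_s: 11.9
position: [0.5896, 0.0444, 0.1285]
orientation: [-0.004, -0.088, 0.996, -0.001]
contact_force: [-4.1, -4.9, -2.1]
grip_width: 0.0216
grasp_force: 20.7
```

```bash
python3 - <<'E'
from rig import get_image
import cv2
g=get_image("side")["img"][150:330,260:480,::-1];w=get_image("wrist")["img"][:,:,::-1]
a=cv2.resize(g,(440,360),interpolation=cv2.INTER_CUBIC);b=cv2.resize(w,(360,270))
c=cv2.copyMakeBorder(b,0,90,0,0,cv2.BORDER_CONSTANT)
cv2.imwrite("pics/a3.png",cv2.hconcat([a,c]))
E
```

```text
(no output)
```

View pics/a3.png

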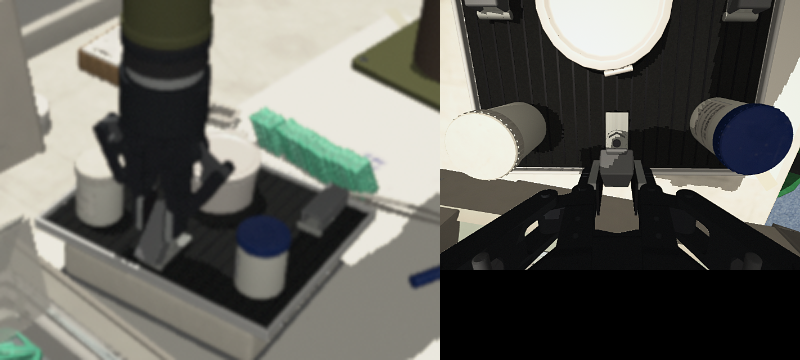

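The far cover stands open between the pads, with the bolt exposed at wrist ~(616,140); jars, lid and the other covers look undisturbed. I'll open it a bit further for margin.

Call:
{"fn": "play_rows", "kwargs": {
  "commands": [
    [[2,0.3,0.5],0,0.1],
    [[4,0.7,0.9],0,0.1],
    [[6,1,1.2],0,0.1],
    [[7,1.2,1.3],0,0.1],
    [[7,1.2,1.3],0,0.1],
    [[7,1.2,1.3],0,0.1],
    [[7,1.2,1.3],0,0.1],
    [[7,1.2,1.3],0,0.1]
  ]
}}

```text
time_s: 12.8
position: [0.5964, 0.0456, 0.13]
orientation: [-0.003, -0.088, 0.996, -0.001]
contact_force: [-4.4, -6.0, -0.2]
grip_width: 0.0214
grasp_force: 20.5
```

```bash
python3 - <<'E'
from rig import get_image
import cv2
g=get_image("side")["img"][220:300,300:400,::-1];w=get_image("wrist")["img"][150:420,200:440,::-1]
cv2.imwrite("pics/a4.png",cv2.hconcat([cv2.resize(g,(450,360),interpolation=cv2.INTER_CUBIC),cv2.resize(w,(320,360))]))
E
```

```text
(no output)
```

View pics/a4.png

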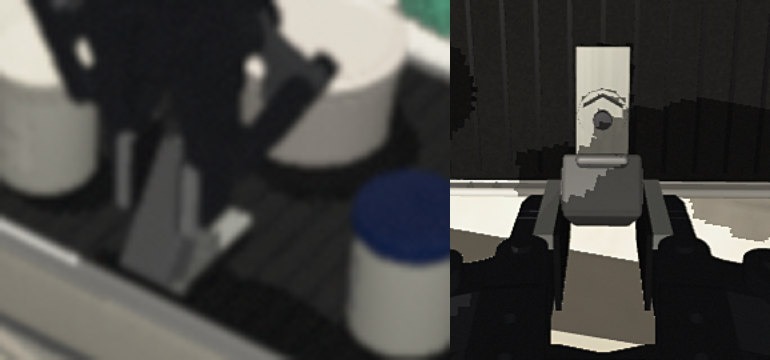

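The cover stands steeply open (about 70°) between the pads, and the bolt is free at right panel ~(602,118).

```bash
python3 -c "
from rig import sense,hand_in
s=sense();print(s['grasp_force'],s['position']);print(hand_in())"
```

```text
20.449417292838916 [0.5963479  0.04561686 0.13000713]
the job is handed in; nothing more can be done
None
```

The job is handed in with the pot lid pressed level; the far bolt sank under the tap, so its cover is held open at about 70° (estimated from the pictures), the near-right bolt was not tapped, and no verdict came back.

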